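# Erect the fold-flat forage tray

## Task

Set up the fold-flat plywood forage tray on the hutch worktop as an open box: push up its two winged end panels first until they stand fully upright, and only then the two plain side panels, so that the wings end up inside the sides. Leave everything standing round the tray where it is.

Things in the scene. Friction and masses are not known exactly. Their poses are not given: they have to be found in the camera images.
- tray: Fold-flat plywood tray screwed to the worktop. Base plate 116 x 106 mm, top 36 mm high, on two battens along its x. Origin: centre of the underside on the worktop, z up. Four panels, 70 mm from hinge to free edge, 6 mm thick, hinge axes 36 mm high: winged ends at x = +60 and -60 mm, plain sides at y = +55 and -55 mm. Stiff hinges hold them where left; below is free.
- end_a (a joint): Raise angle (rad) of the winged end panel on the tray's +x: 0 lying flat outwards, 1.57 upright, stop at 1.62. Panel 96 mm wide; at each side edge carries a 27 mm high wing standing on its upper (inner) face.
- end_b (a joint): The same for the winged end panel on the tray's -x.
- side_a (a joint): Raise angle (rad) of the plain flat side panel on the tray's +y, 114 mm wide: 0 flat outwards, 1.57 upright, stop at 1.62.
- side_b (a joint): The same for the plain side panel on the tray's -y.
- end_a_edge (a point): Middle of the free edge of panel end_a, 70 mm from its hinge line. Axes of the panel: x from hinge to free edge, y along the edge, z out of its inner (upper) face.
- end_b_edge (a point): Middle of the free edge of panel end_b, 70 mm from its hinge line. Axes of the panel: x from hinge to free edge, y along the edge, z out of its inner (upper) face.
- side_a_edge (a point): Middle of the free edge of panel side_a, 70 mm from its hinge line. Axes of the panel: x from hinge to free edge, y along the edge, z out of its inner (upper) face.
- side_b_edge (a point): Middle of the free edge of panel side_b, 70 mm from its hinge line. Axes of the panel: x from hinge to free edge, y along the edge, z out of its inner (upper) face.
- crock: Bystander: upturned white ceramic crock, 90 mm across at its rim on the worktop, 57 mm high. Origin: centre of its underside.
- tin: Bystander: round metal tin with a lid, 76 mm across, 62 mm high. Origin: centre of its underside.
- block: Bystander: wooden chew block, 62 x 62 x 48 mm high. Origin: centre of its underside.
- stick: Bystander: bamboo chew stick, 106 mm long, 16 mm thick, lying along its x. Origin: on the worktop under its middle.
- scoop: Bystander: metal hay scoop, blade 115 x 77 x 45 mm, wooden handle 100 mm to its -x. Origin: on the worktop where blade and handle meet.
- bottle: Bystander: clear water bottle standing up, 64 mm across, 170 mm high. Origin: centre of its underside.
- brush: Bystander: grooming brush lying along its x, bristles down, 155 mm long, 52 mm wide, 34 mm high, handle to its -x.

How it is judged:
On the way, in this order (a step that is already met when the one before it is completed fails the run):
1. both winged end panels stand upright (value of joint each of end_a, end_b above 1.46 rad), for 0.2 s.
2. both plain side panels stand upright too (all of step 1 and value of joint each of side_a, side_b above 1.46 rad), for 0.2 s.
At the end, for the whole second after the job is handed in: All four panels stand upright (each raised to at least 1.46 rad, 84 degrees; the stop is at 1.62) and are still, and every bystander is within 25 mm of where it started (all of step 2 and velocity of joint end_a between -0.05 and 0.05 rad/s and velocity of joint end_b between -0.05 and 0.05 rad/s and velocity of joint side_a between -0.05 and 0.05 rad/s and velocity of joint side_b between -0.05 and 0.05 rad/s and distance of each of crock, tin, block, stick, scoop, bottle, brush from where it was at the start of the episode below 0.025 m); the robot touches nothing.
It fails at once if a plain side panel is raised past 1.05 rad (60 degrees) while a winged end panel is not yet upright (84 degrees) (value of joint any of side_a, side_b above 1.05 rad and value of joint any of end_a, end_b below 1.46 rad).
It fails at once if the crock, tin, wooden block or chew stick is shifted by more than 25 mm or tipped (distance of any of crock, tin, block, stick from where it was at the start of the episode above 0.025 m or angle between any of crock, tin, block's own z axis and vertical above 0.35 rad).
It fails at once if the scoop, bottle or brush is shifted by more than 25 mm or tipped (distance of any of scoop, bottle, brush from where it was at the start of the episode above 0.025 m or angle between any of scoop, bottle, brush's own z axis and vertical above 0.35 rad).
It also fails if it takes over 72 s, if anything falls off the work surface, if the arm or the gripper's body presses on something with over 40 N, if the wrist force passes 120 N, or if a joint passes its speed limit or range.

## Robot

A 6-joint arm with a two-finger parallel gripper is mounted at the origin on the work surface. World frame = base frame: x ahead of the robot, y to its left, z up, the work surface at z = 0. Lengths are in m, angles in rad, forces in N, time in s.
With the tool pointing down it reaches from about 0.225 to 0.875 m from the base axis. Payload 3.4 kg.
Tool frame: the origin (TCP) lies where the fingers leave the gripper's body, on its centre line; the fingertips stand 73 mm ahead of it and the grasp point (between the pads) lies 54 mm ahead of it (manip.grip_point_offset is the distance from the TCP to the grasp point, in m); z points along the fingers, y is the line along which they close (so a half turn about z gives the same grasp; the last joint's range is limited). The gripper opens to 85 mm and grips with 20 to 120 N. Pads are 22 mm wide; open, the fingers measure 114 mm over their backs; the gripper's body (76 mm by 85 mm) begins 54 mm behind the grasp point. The pads swing forward as they close: fully open they stand 13 mm farther back than shut.
Start: joints at [1.086, 0.276, 1.505, -0, 1.361, -0.121], TCP at [0.205, 0.537, 0.304] pointing down, gripper open.
Joint ranges: [-2.89, 2.89], [-0.75, 2.08], [0.22, 2.7], [-1.18, 4.32], [0.11, 2.71], [-2.7, 2.7]. Speed limits (rad/s): [2.57, 2.57, 3.14, 3.14, 3.14, 3.14].

## Interface

Orientations are given as a unit quaternion [w, x, y, z].
In Python, from rig import sensors, cams, manip, spotter gives the robot as it stands.
- The arm moves only by the tool drive_tool, never from a script. Its argument "targets" is a list of rows, each a list of 4 numbers: the shift along the world's x, y, z in m, then the turn about the world's z in degrees. In form: [[dx, dy, dz, spin], ...]. A call has exactly 5 rows; each row shifts and turns the commanded pose from where the row before left it; what a row does not reach is not made up. A row lasts 1/8 s, in which the tool goes at most 62.5 mm and 10.7 degrees, less where a joint would pass 70% of its speed; a pose out of reach is approached as far as the arm can. A call is refused whole if a number of a shift passes 0.0625 or a number of a turn 10.7, either way. A call with a gripper value outside its range is refused whole. "jaw" is the finger opening in m, from 0 to 0.0854, set as the call begins (left out, the last holds). The fingers move at their own pace and stop on an object; "force" is the grip in N (left out, the last holds). Time passes only in rows, so rows that do not move let the fingers close, or fill a call up. It gives the time, the measured TCP pose, the force and the opening at its end, in the units of the state.
- sensors.get_state(): the state, without advancing time (a new reading comes with each control period).
- cams.get_image(name): name is "scene" or "side" or "wrist"; returns a dict with "color" (400x640x3 uint8, red, green, blue), "intrinsics" (3x3 intrinsics, pixels), "R" (3x3) and "t" (3): a world point X has camera coordinates R X + t. Camera axes: x right, y down, z forward; pixel columns grow to the right and rows downward; lengths in m; the calibration is good to about 2 mm. A picture is of the moment at which its call begins. There is no depth.
- manip.sign_off(): hands the job in, once; it reports no verdict.
Trained networks look in the newest picture that a camera, given by its name, has taken for a name from the list of things; names that differ only in an ending like _2 or _b are one class to them, and where a whole thing is asked for, a point or a joint stands for the part that bears it (a point fixed in the world has none). Each returns a list of dicts, best first, with "score" (0 to 1); they miss things now and then, are a little off and sometimes report something else, mostly with a low value. They report only what shows in the picture. A call takes as long as a camera call.
- spotter.find_in(query, camera): "point" ([x, y, z] in m, in world coordinates, good to about 4 mm: the middle of the surface that is visible of it).
- spotter.landmark_of(query, camera): "point" ([x, y, z] in m, in world coordinates, good to about 4 mm: a listed point, or the origin of a listed thing).
The state is a dict: "clock": time; "qpos": joint angles; "qd": joint speeds; "effort": joint torques, N m; "position": TCP position; "ee_rot": TCP orientation; "contact_force": force on the tool from outside, world axes, zero at the start; "moment": the same for the moment, N m; "width": finger opening in m.
Only numpy, scipy, OpenCV 4.12 (cv2) and the standard library are available. Lean on these libraries where they do the work, as an engineer would, in place of code of your own. Each camera call takes 0.05 s, during which the arm holds its last target. There are 200 camera calls.

## Working session

There is one attempt and no reset: what is moved stays moved. The work goes in short steps, Python scripts to look and compute and a tool call to move; the robot and the scene stay as the last step left them, time stands still between calls to the robot, and variables do not carry over. Pictures are saved under pics/ and viewed, on a budget of 10 in all, crops included, one or two more only if the job needs it, and the job is handed in when it is done.

Besides the shell and the picture viewer there is one more tool, called after "Request:" by a JSON object that holds its "fn" and its "kwargs", one argument or row to a line. drive_tool: Moves the arm, as the interface text tells. Its arguments: {"type":"object","properties":{"targets":{"type":"array","items":{"type":"array","items":{"type":"number"}}},"jaw":{"type":"number"},"force":{"type":"number"}},"required":["targets"]}

```bash
mkdir -p pics; ls
cat > h.py <<'E'
import numpy as np, cv2
from rig import sensors, cams, manip, spotter
def pic(c,n):
    d=cams.get_image(c); cv2.imwrite(f'pics/{n}.png',d['color'][:,:,::-1]); return d
def px(d,X):
    p=np.array(d['intrinsics'])@(np.array(d['R'])@np.array(X)+np.array(d['t'])); return (p[:2]/p[2]).round()
E
python3 - <<'E'
from h import *
a=pic('scene','s1');b=pic('side','d1')
cv2.imwrite('pics/both1.png',np.vstack([cv2.resize(x['color'][:,:,::-1],(480,300)) for x in (a,b)]))
s=sensors.get_state();print(s['clock'],s['position'],s['ee_rot'])
for c in('scene','side'):
  print(c,[(-np.array(d['R']).T@np.array(d['t'])).round(2) for d in [a if c=='scene' else b]])
  for q in ['tray','end_a_edge','side_a_edge','crock','tin','block','stick','scoop','bottle','brush']:
    print(q,[(np.round(r['point'],3).tolist(),round(r['score'],2)) for r in spotter.landmark_of(q,c)[:4]])
E
```

```text
pics
0.1 [0.20442254 0.53706421 0.30314214] [-2.44784260e-04  1.80891422e-01  9.83502739e-01 -7.71492405e-04]
scene [array([ 1.12, -0.5 ,  1.  ])]
tray [([0.563, -0.019, -0.003], 0.97)]
end_a_edge [([0.693, -0.025, 0.06], 0.96)]
side_a_edge [([0.566, 0.094, 0.063], 0.87)]
crock [([0.602, -0.213, 0.001], 0.73)]
tin [([0.755, 0.016, -0.0], 0.63)]
block [([0.533, 0.169, 0.004], 0.71)]
stick [([0.448, -0.139, -0.002], 0.65)]
scoop [([0.498, 0.523, 0.002], 0.65)]
bottle [([0.703, 0.422, -0.003], 0.68)]
brush [([0.416, -0.395, 0.003], 0.71), ([0.441, -0.022, 0.074], 0.53)]
side [array([ 0.31, -0.75,  0.83])]
tray [([0.564, -0.021, 0.002], 0.89)]
end_a_edge [([0.691, -0.027, 0.054], 0.81)]
side_a_edge [([0.561, 0.094, 0.064], 0.61), ([0.501, 0.527, 0.004], 0.35)]
crock [([0.599, -0.211, 0.001], 0.67), ([0.563, -0.139, 0.074], 0.55)]
tin [([0.755, 0.021, -0.002], 0.73)]
block [([0.531, 0.173, 0.002], 0.91)]
stick [([0.448, -0.138, -0.001], 0.63), ([0.756, 0.022, -0.004], 0.54)]
scoop [([0.701, 0.426, 0.002], 0.74), ([0.502, 0.528, 0.0], 0.57)]
bottle [([0.703, 0.425, 0.006], 0.8)]
brush [([0.421, -0.393, -0.002], 0.9)]
```

View pics/both1.png

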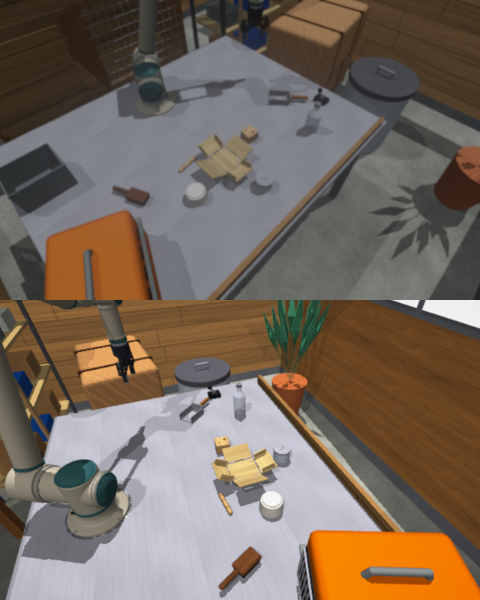

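Run:
```python
from h import *
for c in('scene','side'):
  cams.get_image(c)
  for q in ['end_a','end_b','side_a','side_b','end_b_edge','side_b_edge']:
    print(c,q,[(np.round(r['point'],3).tolist(),round(r['score'],2)) for r in spotter.find_in(q,c)[:4]],[(np.round(r['point'],3).tolist(),round(r['score'],2)) for r in spotter.landmark_of(q,c)[:4]])
```

```text
Traceback (most recent call last):
ValueError: it knows: block, bottle, brush, crock, end_a_edge, end_b_edge, scoop, side_a_edge, side_b_edge, stick, tin, tray
```

Run:
```python
from h import *
ims=[]
for c in('scene','side'):
  d=pic(c,c+'2')
  for q in ['end_b_edge','side_b_edge','end_a_edge','side_a_edge']:
    print(c,q,[(np.round(r['point'],3).tolist(),round(r['score'],2)) for r in spotter.landmark_of(q,c)[:4]])
  u=px(d,[.56,-.02,.05]).astype(int); print(u)
  x,y=u-[85,60]; ims.append(cv2.resize(d['color'][y:y+120,x:x+170,::-1],(708,500),interpolation=cv2.INTER_CUBIC)[:, :])
cv2.imwrite('pics/crop2.png',cv2.resize(np.vstack(ims),(425,600)))
```

```text
scene end_b_edge [([0.442, -0.025, 0.074], 0.66), ([0.419, -0.397, 0.003], 0.4)]
scene side_b_edge [([0.564, -0.136, 0.076], 0.74), ([0.53, 0.168, 0.001], 0.68)]
scene end_a_edge []
scene side_a_edge [([0.566, 0.091, 0.066], 0.69)]
[298 209]
side end_b_edge []
side side_b_edge [([0.566, -0.138, 0.074], 0.62), ([0.531, 0.175, 0.002], 0.61)]
side end_a_edge [([0.69, -0.024, 0.055], 0.78), ([0.528, 0.175, 0.002], 0.63)]
side side_a_edge []
[323 222]
```

View pics/crop2.png

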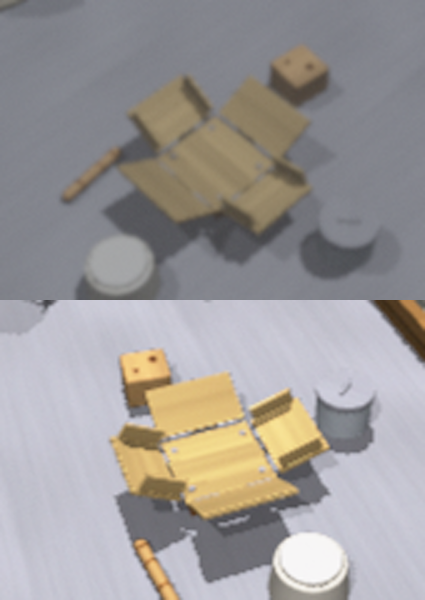

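Request:
{"fn": "drive_tool", "kwargs": {
  "targets": [
    [0.034,-0.039,0,1.4],
    [0.034,-0.039,0,1.4],
    [0.034,-0.039,0,1.4],
    [0.034,-0.039,0,1.4],
    [0.034,-0.039,0,1.4]
  ],
  "jaw": 0
}}

```text
clock: 2.33
position: [0.3756, 0.3411, 0.3041]
ee_rot: [0.0, 0.12, 0.993, 0.0]
contact_force: [0.8, -0.4, 0.2]
width: -0.0001
```

Request:
{"fn": "drive_tool", "kwargs": {
  "targets": [
    [0.034,-0.039,0,1.4],
    [0.034,-0.039,0,1.4],
    [0.034,-0.039,0,1.4],
    [0.034,-0.039,0,1.4],
    [0.034,-0.039,0,1.4]
  ]
}}

```text
clock: 2.95
position: [0.5457, 0.146, 0.3041]
ee_rot: [0.0, 0.059, 0.998, 0.0]
contact_force: [0.0, 0.2, -0.0]
width: -0.0003
```

Request:
{"fn": "drive_tool", "kwargs": {
  "targets": [
    [0.034,-0.039,0,1.4],
    [0.034,-0.039,0,1.4],
    [0.034,-0.039,0,1.4],
    [0.034,-0.039,0,1.4],
    [0.034,-0.039,0,1.4]
  ]
}}

```text
clock: 3.58
position: [0.7156, -0.049, 0.3039]
ee_rot: [0.0, -0.002, 1.0, 0.0]
contact_force: [0.6, -0.2, 0.8]
width: -0.0003
```

Request:
{"fn": "drive_tool", "kwargs": {
  "targets": [
    [0.01,0.002,-0.04,0],
    [0,0,-0.04,0],
    [0,0,-0.04,0],
    [0,0,-0.04,0],
    [0,0,-0.035,0]
  ]
}}

```text
clock: 4.2
position: [0.7243, -0.0456, 0.1072]
ee_rot: [-0.0, -0.001, 1.0, 0.0]
contact_force: [-0.2, -0.7, 0.5]
width: 0.0
```

```bash
cat >> h.py <<'E'
def crop(name,C=(.56,-.02,.07),w=110):
    ims=[]
    for c in('scene','side'):
        d=cams.get_image(c); x,y=px(d,C).astype(int)-[w,w*3//4]; x=max(x,0);y=max(y,0)
        ims.append(cv2.resize(d['color'][y:y+w*3//2,x:x+2*w,::-1],(400,300),interpolation=cv2.INTER_CUBIC))
        for q in ['end_a_edge','end_b_edge','side_a_edge','side_b_edge']:
            print(c,q,[(np.round(r['point'],3).tolist(),round(r['score'],2)) for r in spotter.landmark_of(q,c)[:2]])
    cv2.imwrite(f'pics/{name}.png',np.vstack(ims))
E
python3 -c "
from h import *
crop('c3')"
```

```text
scene end_a_edge [([0.69, -0.027, 0.061], 0.49)]
scene end_b_edge [([0.441, -0.024, 0.072], 0.58)]
scene side_a_edge [([0.567, 0.094, 0.064], 0.81)]
scene side_b_edge [([0.564, -0.136, 0.073], 0.9)]
side end_a_edge [([0.69, -0.024, 0.053], 0.71)]
side end_b_edge [([0.444, -0.025, 0.07], 0.88)]
side side_a_edge [([0.567, 0.094, 0.061], 0.96)]
side side_b_edge [([0.566, -0.14, 0.074], 0.81)]
```

View pics/c3.png

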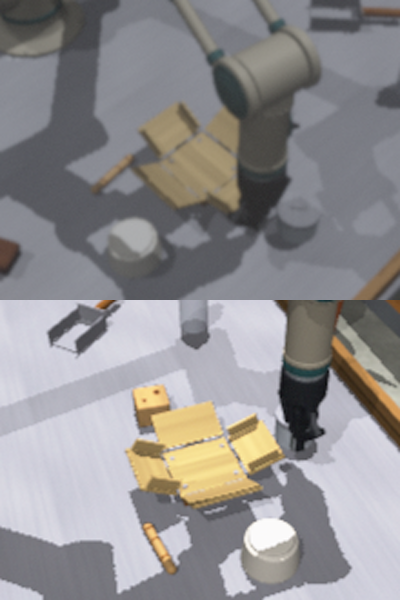

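Request:
{"fn": "drive_tool", "kwargs": {
  "targets": [
    [-0.006,0,-0.006,0],
    [-0.005,0,0,0],
    [-0.005,0,0,0],
    [-0.004,0,0,0],
    [-0.003,0,0,0]
  ]
}}

```text
clock: 5.32
position: [0.7023, -0.0457, 0.1033]
ee_rot: [0.001, -0.001, 1.0, -0.0]
contact_force: [4.1, 0.9, -1.6]
width: 0.0
```

Request:
{"fn": "drive_tool", "kwargs": {
  "targets": [
    [-0.004,0,0.01,0],
    [-0.004,0,0.009,0],
    [-0.005,0,0.008,0],
    [-0.005,0,0.007,0],
    [-0.006,0,0.006,0]
  ]
}}

```text
clock: 5.95
position: [0.6771, -0.0457, 0.1434]
ee_rot: [-0.0, -0.001, 1.0, 0.0]
contact_force: [0.3, 0.9, -1.0]
width: 0.0001
```

```bash
python3 -c "
from h import *
crop('c4')"
```

```text
scene end_a_edge []
scene end_b_edge [([0.442, -0.024, 0.075], 0.56)]
scene side_a_edge []
scene side_b_edge [([0.564, -0.137, 0.075], 0.63)]
side end_a_edge [([0.663, -0.023, 0.09], 0.56)]
side end_b_edge [([0.444, -0.023, 0.071], 0.63), ([0.703, 0.425, 0.003], 0.16)]
side side_a_edge [([0.566, 0.093, 0.064], 0.61), ([0.563, -0.138, 0.073], 0.51)]
side side_b_edge [([0.566, -0.138, 0.073], 0.84)]
```

View pics/c4.png

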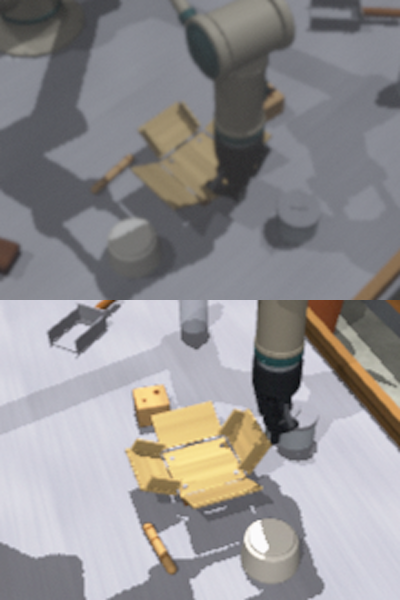

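Request:
{"fn": "drive_tool", "kwargs": {
  "targets": [
    [-0.009,0,0.006,0],
    [-0.009,0,0.004,0],
    [-0.009,0,0.003,0],
    [-0.008,0,0.001,0],
    [-0.005,0,0,0]
  ]
}}

```text
clock: 7.08
position: [0.6373, -0.0456, 0.1576]
ee_rot: [0.001, -0.001, 1.0, -0.0]
contact_force: [1.5, 0.8, 0.5]
width: 0.0001
```

Request:
{"fn": "drive_tool", "kwargs": {
  "targets": [
    [-0.001,0,0,0],
    [-0.001,0,0,0],
    [-0.001,0,0,0],
    [-0.001,0,0,0],
    [0,0,0,0]
  ]
}}

```text
clock: 7.7
position: [0.6352, -0.0457, 0.1571]
ee_rot: [0.002, -0.001, 1.0, -0.0]
contact_force: [5.4, 0.1, -1.0]
width: -0.0002
```

Request:
{"fn": "drive_tool", "kwargs": {
  "targets": [
    [-0.001,0,0,0],
    [-0.001,0,0,0],
    [-0.001,0,0,0],
    [0,0,0,0],
    [0,0,0,0]
  ]
}}

```text
clock: 8.32
position: [0.6346, -0.0457, 0.1572]
ee_rot: [0.005, -0.001, 1.0, -0.0]
contact_force: [9.3, 0.9, -3.9]
width: 0.0
```

```bash
python3 -c "
from h import *
crop('c5')"
```

```text
scene end_a_edge [([0.566, -0.019, 0.001], 0.73), ([0.621, -0.026, 0.106], 0.65)]
scene end_b_edge [([0.441, -0.022, 0.073], 0.87), ([0.499, 0.526, 0.002], 0.35)]
scene side_a_edge [([0.568, 0.095, 0.066], 0.48)]
scene side_b_edge [([0.562, -0.139, 0.075], 0.82)]
side end_a_edge [([0.618, -0.024, 0.101], 0.72), ([0.501, 0.525, 0.001], 0.48)]
side end_b_edge [([0.444, -0.025, 0.07], 0.69), ([0.417, -0.395, -0.002], 0.55)]
side side_a_edge [([0.564, 0.096, 0.063], 0.82), ([0.568, -0.022, 0.001], 0.67)]
side side_b_edge [([0.563, -0.139, 0.072], 0.61)]
```

Request:
{"fn": "drive_tool", "kwargs": {
  "targets": [
    [0.02,0,0,0],
    [0.01,0,0.02,0],
    [0,0,0.04,0],
    [-0.03,0.005,0.01,0],
    [-0.05,0.008,0,0]
  ]
}}

```text
clock: 9.45
position: [0.5804, -0.0329, 0.2272]
ee_rot: [-0.0, -0.001, 1.0, -0.0]
contact_force: [0.6, -0.1, 0.2]
width: -0.0001
```

Request:
{"fn": "drive_tool", "kwargs": {
  "targets": [
    [-0.05,0.008,0,0],
    [-0.05,0.01,0,0],
    [-0.05,0.01,0,0],
    [-0.05,0,0,0],
    [0,0,0,0]
  ]
}}

```text
clock: 10.07
position: [0.375, -0.0038, 0.2259]
ee_rot: [-0.004, -0.001, 1.0, 0.0]
contact_force: [1.2, -0.3, 0.3]
width: 0.0002
```

```bash
python3 -c "
from h import *
crop('c6')
print(sensors.get_state()['position'])"
```

```text
scene end_a_edge [([0.623, -0.026, 0.105], 0.89)]
scene end_b_edge [([0.442, -0.024, 0.076], 0.84), ([0.419, -0.397, 0.0], 0.48)]
scene side_a_edge [([0.567, 0.096, 0.065], 0.74), ([0.443, -0.022, 0.076], 0.17)]
scene side_b_edge [([0.565, -0.137, 0.077], 0.84)]
side end_a_edge [([0.626, -0.025, 0.104], 0.63)]
side end_b_edge [([0.443, -0.024, 0.075], 0.81)]
side side_a_edge [([0.566, 0.096, 0.062], 0.76)]
side side_b_edge [([0.566, -0.138, 0.074], 0.58)]
[ 0.38108301 -0.0046924   0.22674602]
```

View pics/c6.png

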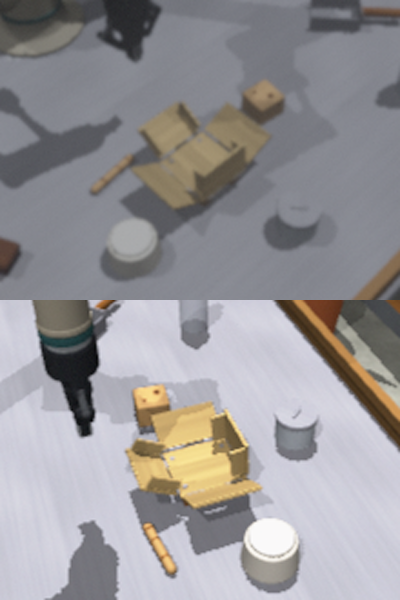

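Request:
{"fn": "drive_tool", "kwargs": {
  "targets": [
    [0.01,0,-0.04,0],
    [0.01,0,-0.04,0],
    [0.01,0,-0.029,0],
    [0.01,0,0,0],
    [0.008,0,0,0]
  ]
}}

```text
clock: 11.2
position: [0.4301, -0.0047, 0.1187]
ee_rot: [0.001, -0.001, 1.0, -0.0]
contact_force: [0.1, -1.0, -0.1]
width: -0.0001
```

Request:
{"fn": "drive_tool", "kwargs": {
  "targets": [
    [0.004,0,0.005,0],
    [0.005,0,0.007,0],
    [0.005,0,0.006,0],
    [0.006,0,0.005,0],
    [0.007,0,0.004,0]
  ]
}}

```text
clock: 11.82
position: [0.4548, -0.0045, 0.1455]
ee_rot: [-0.001, -0.001, 1.0, 0.0]
contact_force: [-4.2, -0.4, 2.1]
width: -0.0002
```

```bash
python3 -c "
from h import *
crop('c7')"
```

```text
scene end_a_edge [([0.617, -0.026, 0.106], 0.86), ([0.417, -0.396, 0.0], 0.65)]
scene end_b_edge [([0.463, -0.027, 0.097], 0.89)]
scene side_a_edge [([0.566, 0.092, 0.064], 0.6)]
scene side_b_edge [([0.562, -0.137, 0.076], 0.69)]
side end_a_edge [([0.622, -0.023, 0.102], 0.96)]
side end_b_edge [([0.471, -0.024, 0.095], 0.72)]
side side_a_edge [([0.564, 0.094, 0.064], 0.79)]
side side_b_edge [([0.564, -0.134, 0.076], 0.7)]
```

Request:
{"fn": "drive_tool", "kwargs": {
  "targets": [
    [0.008,0,0.004,0],
    [0.008,0,0.003,0],
    [0.008,0,0.002,0],
    [0.007,0,0.001,0],
    [0.003,0,0,0]
  ]
}}

```text
clock: 12.95
position: [0.4905, -0.0047, 0.155]
ee_rot: [0.0, -0.001, 1.0, -0.0]
contact_force: [-1.9, -0.1, 1.6]
width: 0.0002
```

Request:
{"fn": "drive_tool", "kwargs": {
  "targets": [
    [0.001,0,0,0],
    [0.001,0,0,0],
    [0.001,0,0,0],
    [0.001,0,0,0],
    [0,0,0,0]
  ]
}}

```text
clock: 13.58
position: [0.4931, -0.0046, 0.1548]
ee_rot: [-0.001, -0.001, 1.0, 0.0]
contact_force: [-2.1, -0.1, 0.3]
width: 0.0001
```

Request:
{"fn": "drive_tool", "kwargs": {
  "targets": [
    [0.001,0,0,0],
    [0.001,0,0,0],
    [0.001,0,0,0],
    [0,0,0,0],
    [0,0,0,0]
  ]
}}

```text
clock: 14.2
position: [0.4937, -0.0046, 0.1547]
ee_rot: [-0.003, -0.002, 1.0, 0.0]
contact_force: [-7.9, -2.0, 6.2]
width: -0.0003
```

Request:
{"fn": "drive_tool", "kwargs": {
  "targets": [
    [-0.02,0,0,0],
    [-0.01,0,0.02,0],
    [0,0,0.04,0],
    [0.02,0.02,0.01,0],
    [0.04,0.04,0,0]
  ]
}}

```text
clock: 14.82
position: [0.5284, 0.0552, 0.2271]
ee_rot: [0.003, -0.0, 1.0, -0.0]
contact_force: [0.7, -0.8, -0.2]
width: 0.0001
```

Request:
{"fn": "drive_tool", "kwargs": {
  "targets": [
    [0.04,0.04,0,0],
    [0.035,0.04,0,0],
    [0.005,0.003,0,0],
    [0,0,0,0],
    [0,0,0,0]
  ]
}}

```text
clock: 15.45
position: [0.606, 0.1375, 0.2249]
ee_rot: [-0.0, -0.001, 1.0, -0.0]
contact_force: [-0.2, -0.2, -0.2]
width: -0.0004
```

```bash
python3 -c "
from h import *
crop('c8')
cams.get_image('side');print([r['point'] for r in spotter.landmark_of('block','side')])
print(sensors.get_state()['position'])"
```

```text
scene end_a_edge [([0.619, -0.023, 0.107], 0.87)]
scene end_b_edge [([0.505, -0.025, 0.11], 0.94)]
scene side_a_edge [([0.565, 0.094, 0.064], 0.98)]
scene side_b_edge [([0.565, -0.137, 0.078], 0.95)]
side end_a_edge [([0.622, -0.023, 0.102], 0.85)]
side end_b_edge [([0.508, -0.025, 0.104], 0.92)]
side side_a_edge [([0.568, 0.096, 0.061], 0.58), ([0.419, -0.398, -0.0], 0.37)]
side side_b_edge [([0.566, -0.137, 0.077], 0.61)]
[[0.5318, 0.1712, -0.0001]]
[0.60662252 0.13837063 0.22495455]
```

View pics/c8.png

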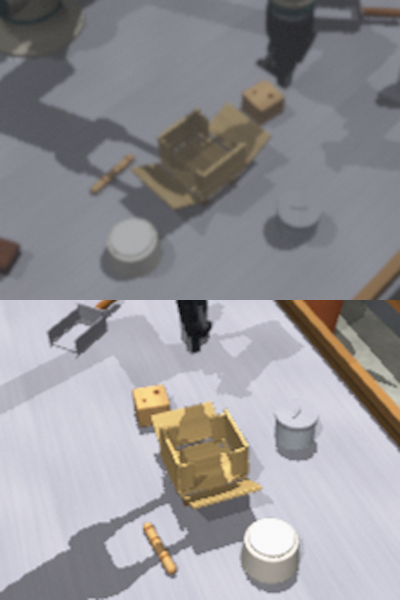

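Request:
{"fn": "drive_tool", "kwargs": {
  "targets": [
    [0,0,-0.04,0],
    [0,0,-0.04,0],
    [0,0,-0.037,0],
    [0,-0.01,0,0],
    [0,-0.01,0,0]
  ]
}}

```text
clock: 16.68
position: [0.6075, 0.1178, 0.1091]
ee_rot: [0.001, -0.002, 1.0, -0.0]
contact_force: [0.4, 0.1, 0.5]
width: 0.0002
```

Request:
{"fn": "drive_tool", "kwargs": {
  "targets": [
    [0,-0.003,0,0],
    [0,-0.002,0,0],
    [0,-0.002,0,0],
    [0,-0.001,0,0],
    [0,0,0,0]
  ]
}}

```text
clock: 17.3
position: [0.6066, 0.1105, 0.108]
ee_rot: [0.0, -0.001, 1.0, 0.0]
contact_force: [0.4, -0.6, -1.0]
width: 0.0002
```

Request:
{"fn": "drive_tool", "kwargs": {
  "targets": [
    [0,-0.005,0.003,0],
    [0,-0.004,0.009,0],
    [0,-0.005,0.008,0],
    [0,-0.005,0.007,0],
    [0,-0.006,0.006,0]
  ]
}}

```text
clock: 17.92
position: [0.6066, 0.0849, 0.1413]
ee_rot: [-0.0, -0.001, 1.0, -0.0]
contact_force: [0.7, 1.7, -1.5]
width: -0.0003
```

```bash
python3 -c "
from h import *
crop('c9')"
```

```text
scene end_a_edge [([0.62, -0.025, 0.106], 0.96)]
scene end_b_edge [([0.504, -0.022, 0.108], 0.91)]
scene side_a_edge [([0.566, 0.069, 0.096], 0.91), ([0.448, -0.135, -0.002], 0.7)]
scene side_b_edge [([0.617, -0.027, 0.108], 0.56), ([0.565, -0.136, 0.075], 0.55)]
side end_a_edge [([0.624, -0.024, 0.102], 0.71), ([0.754, 0.019, -0.002], 0.31)]
side end_b_edge [([0.507, -0.024, 0.105], 0.93), ([0.531, 0.17, -0.001], 0.72)]
side side_a_edge [([0.566, 0.067, 0.093], 0.98), ([0.508, -0.021, 0.104], 0.68)]
side side_b_edge [([0.565, -0.136, 0.076], 0.66), ([0.601, -0.211, 0.002], 0.47)]
```

Request:
{"fn": "drive_tool", "kwargs": {
  "targets": [
    [0,-0.008,0.005,0],
    [0,-0.008,0.004,0],
    [0,-0.008,0.003,0],
    [0,-0.007,0.001,0],
    [0,-0.003,0,0]
  ]
}}

```text
clock: 19.05
position: [0.6068, 0.0507, 0.1543]
ee_rot: [0.0, -0.001, 1.0, 0.0]
contact_force: [0.2, 1.5, 1.7]
width: -0.0002
```

Request:
{"fn": "drive_tool", "kwargs": {
  "targets": [
    [0,-0.001,0,0],
    [0,-0.001,0,0],
    [0,-0.001,0,0],
    [0,-0.001,0,0],
    [0,0,0,0]
  ]
}}

```text
clock: 19.68
position: [0.6068, 0.0474, 0.154]
ee_rot: [0.0, -0.001, 1.0, -0.0]
contact_force: [0.4, 0.7, 1.2]
width: 0.0001
```

Request:
{"fn": "drive_tool", "kwargs": {
  "targets": [
    [0,-0.001,0,0],
    [0,-0.001,0,0],
    [0,0,0,0],
    [0,0,0,0],
    [0,0,0,0]
  ]
}}

```text
clock: 20.3
position: [0.6067, 0.0456, 0.154]
ee_rot: [0.0, -0.001, 1.0, 0.0]
contact_force: [1.2, 3.0, 0.7]
width: -0.0001
```

Request:
{"fn": "drive_tool", "kwargs": {
  "targets": [
    [0,-0.001,0,0],
    [0,-0.001,0,0],
    [0,0,0,0],
    [0,0,0,0],
    [0,0,0,0]
  ]
}}

```text
clock: 20.92
position: [0.6067, 0.0451, 0.154]
ee_rot: [0.0, -0.001, 1.0, 0.002]
contact_force: [1.1, 7.5, 1.0]
width: 0.0001
```

```bash
python3 -c "
from h import *
crop('c10')"
```

```text
scene end_a_edge [([0.622, -0.025, 0.106], 0.92), ([0.57, -0.018, -0.002], 0.34)]
scene end_b_edge [([0.504, -0.023, 0.105], 0.75), ([0.447, -0.136, -0.002], 0.56)]
scene side_a_edge [([0.504, -0.023, 0.108], 0.62), ([0.565, 0.028, 0.103], 0.56)]
scene side_b_edge [([0.564, -0.136, 0.073], 0.6), ([0.622, -0.025, 0.109], 0.47)]
side end_a_edge [([0.622, -0.025, 0.102], 0.96)]
side end_b_edge [([0.508, -0.022, 0.105], 0.87)]
side side_a_edge [([0.567, 0.029, 0.1], 0.93)]
side side_b_edge [([0.563, -0.138, 0.074], 0.63)]
```

Request:
{"fn": "drive_tool", "kwargs": {
  "targets": [
    [0,0.02,0,0],
    [0,0.01,0.02,0],
    [0,0,0.04,0],
    [-0.01,-0.02,0.012,0],
    [-0.02,-0.05,0,0]
  ]
}}

```text
clock: 22.05
position: [0.5765, 0.0032, 0.2266]
ee_rot: [0.001, -0.003, 1.0, -0.001]
contact_force: [-0.4, -1.0, 0.4]
width: -0.0001
```

Request:
{"fn": "drive_tool", "kwargs": {
  "targets": [
    [-0.02,-0.05,0,0],
    [-0.02,-0.05,0,0],
    [-0.012,-0.05,0,0],
    [0,-0.028,0,0],
    [0,0,0,0]
  ]
}}

```text
clock: 22.68
position: [0.523, -0.177, 0.225]
ee_rot: [-0.001, 0.001, 1.0, -0.0]
contact_force: [-0.6, -0.0, -0.4]
width: 0.0004
```

```bash
python3 -c "
from h import *
crop('c11')
print(sensors.get_state()['position'])"
```

```text
scene end_a_edge [([0.621, -0.024, 0.108], 0.66)]
scene end_b_edge [([0.504, -0.025, 0.104], 0.75), ([0.565, 0.028, 0.107], 0.45)]
scene side_a_edge [([0.563, 0.028, 0.104], 0.72)]
scene side_b_edge [([0.565, -0.137, 0.073], 0.83)]
side end_a_edge [([0.621, -0.026, 0.105], 0.73)]
side end_b_edge [([0.51, -0.025, 0.105], 0.82), ([0.756, 0.019, -0.003], 0.54)]
side side_a_edge [([0.566, 0.031, 0.102], 0.41)]
side side_b_edge [([0.566, -0.136, 0.074], 0.84)]
[ 0.52471465 -0.17395939  0.22594553]
```

View pics/c11.png

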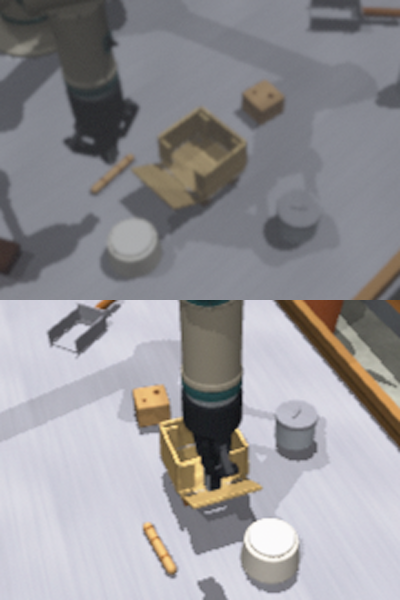

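Request:
{"fn": "drive_tool", "kwargs": {
  "targets": [
    [0,0,-0.04,0],
    [0,0,-0.04,0],
    [0,0,-0.027,0],
    [0,0.008,0,0],
    [0,0.008,0,0]
  ]
}}

```text
clock: 23.8
position: [0.5253, -0.1582, 0.1199]
ee_rot: [0.001, -0.001, 1.0, -0.0]
contact_force: [-0.2, -0.2, 0.2]
width: -0.0003
```

Request:
{"fn": "drive_tool", "kwargs": {
  "targets": [
    [0,0.003,0,0],
    [0,0.002,0,0],
    [0,0.001,0,0],
    [0,0,0,0],
    [0,0,0,0]
  ]
}}

```text
clock: 24.42
position: [0.5246, -0.1528, 0.119]
ee_rot: [0.0, -0.001, 1.0, 0.0]
contact_force: [1.2, -0.2, 0.8]
width: -0.0
```

Request:
{"fn": "drive_tool", "kwargs": {
  "targets": [
    [0,0.004,0.005,0],
    [0,0.005,0.007,0],
    [0,0.005,0.006,0],
    [0,0.006,0.005,0],
    [0,0.007,0.004,0]
  ]
}}

```text
clock: 25.05
position: [0.5248, -0.1255, 0.1467]
ee_rot: [0.0, -0.002, 1.0, -0.0]
contact_force: [-0.6, -2.1, 2.1]
width: -0.0001
```

```bash
python3 -c "
from h import *
crop('c12')"
```

```text
scene end_a_edge [([0.62, -0.026, 0.106], 0.79)]
scene end_b_edge [([0.504, -0.022, 0.108], 0.79), ([0.567, -0.111, 0.097], 0.67)]
scene side_a_edge [([0.568, 0.024, 0.105], 0.59)]
scene side_b_edge []
side end_a_edge [([0.62, -0.025, 0.102], 0.75), ([0.598, -0.212, 0.001], 0.75)]
side end_b_edge [([0.507, -0.026, 0.105], 0.84)]
side side_a_edge []
side side_b_edge [([0.565, -0.111, 0.099], 0.5)]
```

Request:
{"fn": "drive_tool", "kwargs": {
  "targets": [
    [0,0.008,0.004,0],
    [0,0.008,0.003,0],
    [0,0.007,0.001,0],
    [0,0.004,0,0],
    [0,0.002,0,0]
  ]
}}

```text
clock: 26.18
position: [0.5248, -0.0963, 0.1541]
ee_rot: [0.0, -0.002, 1.0, -0.0]
contact_force: [-0.8, -1.5, 0.1]
width: 0.0002
```

Request:
{"fn": "drive_tool", "kwargs": {
  "targets": [
    [0,0.001,0,0],
    [0,0.001,0,0],
    [0,0.001,0,0],
    [0,0,0,0],
    [0,0,0,0]
  ]
}}

```text
clock: 26.8
position: [0.5246, -0.0936, 0.1539]
ee_rot: [0.0, -0.001, 1.0, 0.0]
contact_force: [0.8, -0.9, 0.3]
width: -0.0001
```

Request:
{"fn": "drive_tool", "kwargs": {
  "targets": [
    [0,0.001,0,0],
    [0,0.001,0,0],
    [0,0,0,0],
    [0,0,0,0],
    [0,0,0,0]
  ]
}}

```text
clock: 27.42
position: [0.5246, -0.0916, 0.1539]
ee_rot: [-0.0, -0.001, 1.0, 0.0]
contact_force: [0.3, -0.1, 0.1]
width: 0.0001
```

Request:
{"fn": "drive_tool", "kwargs": {
  "targets": [
    [0,0.001,0,0],
    [0,0.001,0,0],
    [0,0,0,0],
    [0,0,0,0],
    [0,0,0,0]
  ]
}}

```text
clock: 28.05
position: [0.5247, -0.0908, 0.154]
ee_rot: [0.0, -0.002, 1.0, -0.001]
contact_force: [0.2, -5.4, -1.5]
width: -0.0002
```

```bash
python3 -c "
from h import *
crop('c13')"
```

```text
scene end_a_edge [([0.619, -0.024, 0.109], 0.9)]
scene end_b_edge [([0.507, -0.026, 0.107], 0.86)]
scene side_a_edge [([0.567, 0.027, 0.104], 0.49)]
scene side_b_edge [([0.565, -0.074, 0.106], 0.65)]
side end_a_edge [([0.6, -0.211, 0.002], 0.62), ([0.622, -0.023, 0.104], 0.59)]
side end_b_edge [([0.508, -0.024, 0.103], 0.55)]
side side_a_edge [([0.5, 0.526, 0.003], 0.64)]
side side_b_edge [([0.565, -0.075, 0.104], 0.77)]
```

At the stop. Retreat, then a final check.

Request:
{"fn": "drive_tool", "kwargs": {
  "targets": [
    [0,-0.02,0,0],
    [0,-0.015,0.02,0],
    [0,0,0.05,0],
    [-0.04,0,0.04,0],
    [-0.05,0,0.02,0]
  ]
}}

```text
clock: 29.18
position: [0.4348, -0.1255, 0.2859]
ee_rot: [0.001, -0.001, 1.0, -0.0]
contact_force: [-0.4, 0.6, 0.6]
width: -0.0
```

Request:
{"fn": "drive_tool", "kwargs": {
  "targets": [
    [-0.05,0,0,0],
    [-0.04,0,0,0],
    [0,0,0,0],
    [0,0,0,0],
    [0,0,0,0]
  ]
}}

```text
clock: 29.8
position: [0.3456, -0.125, 0.284]
ee_rot: [0.0, -0.001, 1.0, 0.0]
contact_force: [0.3, -0.7, 0.1]
width: -0.0003
```

```bash
python3 -c "
from h import *
crop('c14')
for c in('scene','side'):
  cams.get_image(c)
  for q in ['crock','tin','block','stick','scoop','bottle','brush']:
    print(c,q,[np.round(r['point'],3).tolist() for r in spotter.landmark_of(q,c)[:1]])
print(sensors.get_state()['contact_force'])"
```

```text
scene end_a_edge [([0.621, -0.024, 0.109], 0.9)]
scene end_b_edge [([0.506, -0.022, 0.107], 0.63)]
scene side_a_edge [([0.567, 0.028, 0.106], 0.46)]
scene side_b_edge [([0.563, -0.073, 0.105], 0.91)]
side end_a_edge [([0.619, -0.023, 0.103], 0.62)]
side end_b_edge [([0.508, -0.025, 0.107], 0.67)]
side side_a_edge [([0.566, 0.027, 0.102], 0.94)]
side side_b_edge [([0.566, -0.074, 0.106], 0.74), ([0.415, -0.395, -0.001], 0.3)]
scene crock [[0.598, -0.215, -0.002]]
scene tin [[0.752, 0.015, -0.001]]
scene block [[0.53, 0.168, 0.003]]
scene stick [[0.45, -0.136, 0.0]]
scene scoop [[0.498, 0.521, 0.002]]
scene bottle [[0.706, 0.428, -0.001]]
scene brush [[0.417, -0.396, 0.003]]
side crock [[0.6, -0.212, 0.003]]
side tin [[0.754, 0.023, -0.004]]
side block [[0.531, 0.174, 0.004]]
side stick [[0.448, -0.136, -0.001]]
side scoop [[0.501, 0.529, 0.001]]
side bottle [[0.705, 0.425, 0.005]]
side brush [[0.419, -0.393, -0.003]]
[-0.32070991  0.24583588  0.73746718]
```

View pics/c14.png

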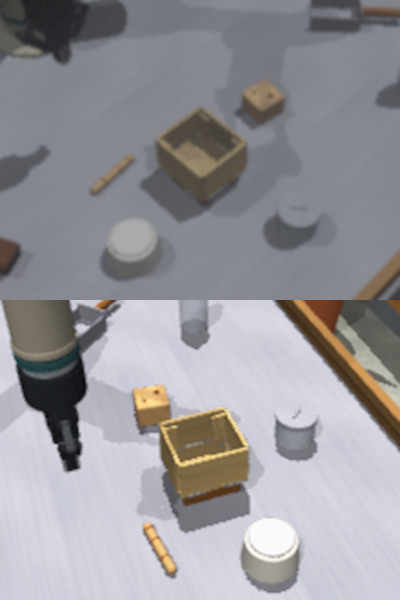

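The picture shows a closed open-top box (around pixel (200,155) in the top view and (205,450) in the bottom view). The bystanders are unmoved and the arm is clear.

```bash
python3 -c "
from h import *
print(manip.sign_off())"
```

```text
the job is handed in; nothing more can be done
None
```

The tray is set up as an open box, and I handed the job in at about 30 s of the 72 s allowed. I pushed up the two winged ends first, then the two plain sides. For each panel I used the closed fingers on its free edge and stopped when the force rose at the hinge stop (about 5–9 N).

- **Panels:** in the last check, both cameras put all four free edges 102–109 mm high. They sit within about 5 mm of their hinge lines, slightly inwards. That matches panels at or near the stop, past the required 84 degrees.
- **Picture:** the final view shows a closed box with the arm well clear of it.
- **Bystanders:** all seven were found within about 5 mm of where they started, which is the detector's own noise.

No check failed. The detectors gave occasional false second hits along the way. In three looks another object was ranked above the real panel edge, or reported in its place. I set these aside because the picture or the other camera's reading contradicted them. The hand-in itself reports no verdict.

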